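# Take the food chopper apart for washing

### The job

Take the food chopper apart for washing: turn its pink lid anticlockwise (seen from above) until its lugs are out from under the hooks, lift it off and lay it flat, grip up, on the green cutting board. Then lift the blade unit straight up out of the bowl by its blue stem, keeping it upright, and stand it upright on the floor of the steel tray, beside the spoon. Put both parts down before letting go of them, and leave everything else where it is.

Things in the scene. Friction and masses are not known exactly. Their poses are not given: they have to be found in the camera images.
- chopper_rim (a point): Centre of the chopper bowl's top edge, 155 mm above the table, z up. Fixed: white motor base 160 mm across; clear bowl 120 mm outside, 112 inside. Two grey hooks on its +x and -x sides, 62 to 80 mm from the axis, 18 mm wide, rise 14 mm above the rim; each has a stop at its clockwise end, so the lid turns only anticlockwise. Bowl handle to +y, out to 95 mm, below the rim.
- bowl_floor (a point): Centre of the bowl's inner floor, 80 mm below the rim. A 10 mm steel spindle stands 50 mm up from it.
- lid_grip (a point): Centre (half-way up) of the white bar grip on the pink lid; z up, x along the bar. Bar 80 mm long (x), 18 wide (y), 34 high, on a disc 124 mm across whose top is 17 mm below this point. The lid's underside is 27 mm below this point; its lowest 4 mm plug into the bowl. Mass about 170 g.
- lid_lug (a point): One of the lid's two white lugs, on the line of the bar, 65 mm either side of the centre, 14 mm wide, reaching out to 72 mm. Locked, they lie under the hooks with 2 mm of play. Turning the lid 20 degrees or more anticlockwise frees them; 40 (green marks on the bowl) is ample. It turns easily and stays where turned.
- blade_center (a point): Centre (half-way up) of the blade unit, 73 mm high; z up. Blue round stem 22 mm in diameter; steel blades at its foot (lowest 6 mm) reach 49 mm to +x and -x, 25 mm to +y and -y. It stands in the bowl, slipped loosely on the spindle, top 7 mm below the rim; it must rise 80 mm or more to leave the bowl. Stands by itself on a flat surface. Mass about 100 g.
- board_top (a point): Centre of the top of the green cutting board, 10 mm above the table; board 220 mm (x) by 190 mm (y), fixed. It may be to the left or the right.
- tray_in (a point): Centre of the inner floor (4 mm above the table) of the fixed dark steel tray, 220 mm (x) by 190 mm (y), walls 4 mm thick, 28 mm high. To the left or the right. A spoon lies along its +y wall; the blade unit fits well 20 to 25 mm to the -y side of the centre with its blades along x.
- spoon: loose orange plastic spoon, 150 mm long and about 15 mm high, lying in the tray along the tray's x, near its +y wall, about 62 mm from the tray's centre line; not part of the job.
- brush: loose dish brush with a green handle, 180 mm long, lying on the table between the robot and the chopper, crosswise; not part of the job.
- cup: loose blue paper cup, 78 mm across, 90 mm high, standing beyond the chopper; not part of the job.
- cup_down: loose white paper cup standing upside down, 80 mm across, 88 mm high, beyond the chopper; not part of the job.
- tub: loose round pink box, 110 mm across, 46 mm high, beyond the chopper; not part of the job.
- sauce: loose yellow bottle with red cap, 56 mm across, 170 mm high; not part of the job.
- plate: loose white paper plate, 124 mm across, 12 mm high, beyond the chopper; not part of the job.
Mind the look-alikes: they are no part of the job. What is shaped like the part that bears lid_grip but brown is not meant. Leave any orange look-alike of the part that bears chopper_rim alone.

How it is judged (in metres and radians):
On the way, in this order (a step that is already met when the one before it is completed fails the run):
1. the lid is turned free of the hooks while still seated on the bowl (angle between the x axis of lid_grip and the x axis of chopper_rim, either way round above 0.22 rad and horizontal distance between lid_grip and chopper_rim below 0.008 m and z of lid_grip in the frame of chopper_rim below 0.027 m), for 0.05 s.
2. the lid lies flat on the green board, grip up, and is let go (x of lid_grip in the frame of board_top between -0.09 and 0.09 m and y of lid_grip in the frame of board_top between -0.075 and 0.075 m and z of lid_grip in the frame of board_top below 0.033 m and angle between lid_grip's own z axis and vertical below 0.1 rad and contact force between the fingers and lid below 0.1 N), for 0.2 s.
3. the blade unit is lifted out of the bowl (z of blade_center in the frame of chopper_rim above 0.03 m), for 0.05 s.
At the end, for the whole second after the job is handed in: The lid lies flat (within 0.1 rad), grip up, on the green board, its centre within 90 mm (x) and 75 mm (y) of the board's centre; the blade unit stands upright (within 0.1 rad) on the tray's floor, its centre within 90 mm (x) and 75 mm (y) of the tray's centre; both are let go (x of lid_grip in the frame of board_top between -0.09 and 0.09 m and y of lid_grip in the frame of board_top between -0.075 and 0.075 m and z of lid_grip in the frame of board_top below 0.033 m and angle between each of lid_grip, blade_center's own z axis and vertical below 0.1 rad and x of blade_center in the frame of tray_in between -0.09 and 0.09 m and y of blade_center in the frame of tray_in between -0.075 and 0.075 m and z of blade_center in the frame of tray_in below 0.043 m); the robot touches nothing.
It fails at once if the blade unit is tipped by more than 0.6 rad (angle between blade_center's own z axis and vertical above 0.6 rad).
It fails at once if the lid is let go in the air, more than 25 mm above the board (z of lid_grip in the frame of board_top above 0.052 m and horizontal distance between lid_grip and chopper_rim above 0.12 m and contact force between the fingers and lid below 0.05 N).
It fails at once if the blade unit is let go in the air, more than 25 mm above the tray (z of blade_center in the frame of tray_in above 0.062 m and horizontal distance between blade_center and chopper_rim above 0.12 m and contact force between the fingers and blade below 0.05 N).
It fails at once if a bystander is moved by more than 40 mm or tipped over (distance of any of spoon, brush, cup, cup_down, tub, sauce, plate from where it was at the start of the episode above 0.04 m or angle between any of cup, cup_down, tub, sauce, plate's own z axis and vertical above 0.5 rad).
It also fails if it takes over 61 s, if anything falls off the work surface, if the arm or the gripper's body presses on something with over 40 N, if the wrist force passes 120 N, or if a joint passes its speed limit or range.

### The arm

A 6-joint arm with a two-finger parallel gripper is mounted at the origin on the work surface. World frame = base frame: x ahead of the robot, y to its left, z up, the work surface at z = 0. Lengths are in mm, angles in degrees, forces in N, time in s.
With the tool pointing down it reaches from about 300 to 850 mm from the base axis. Payload 4.2 kg.
Tool frame: the origin (TCP) lies midway between the tips of the shut fingers; the grasp point (between the pads) lies 19 mm behind it (env.hold_point_z is the z of the grasp point in the tool frame, in mm); z points along the fingers, y is the direction in which the jaws open and shut (so a half turn about z gives the same grasp; the last joint's range is limited). The gripper opens to 91 mm and grips with 3 to 60 N. Pads are 32 mm wide; open, the fingers measure 118 mm over their backs; the gripper's body (76 mm by 178 mm) begins 60 mm behind the grasp point.
Start: joints at [74.026, 18.312, 89.639, -0, 72.044, -1.146], TCP at [147.156, 555.867, 213.976] pointing down, gripper open.
Joint ranges: [-177.97, 177.97], [-48.28, 115.42], [12.27, 149.76], [-77.06, 257.06], [2.81, 150.46], [-146.56, 146.56]. Speed limits (degrees/s): [147.25, 147.25, 180, 180, 180, 180].

### API

Orientations are given as [roll, pitch, yaw] about the fixed x, y, z axes, in that order (R = Rz(yaw) Ry(pitch) Rx(roll)).
In Python, from workcell import env, grab_frame, camera_params, spotter gives the robot as it stands. The module is installed in compiled form; this text tells all that it offers.
- The arm moves only by the shell command python3 -m jog 'ROWS' [FORCE]. ROWS is text: rows parted by semicolons, each of 7 numbers parted by spaces: the turn, a rotation vector about the world's x, y, z in units of 5 degrees (1.0 is 5 degrees), then the shift along the world's x, y, z in units of 25 mm (1.0 is 25 mm), then the opening, from 0 (shut) to 1 (fully open). A call has 1 to 5 rows; each row is the pose to reach, as a shift and turn from the pose commanded when the call began; what a row does not reach only later rows make up. A row lasts 1/8 s, in which the tool goes at most 62.5 mm and 10.7 degrees, less where a joint would pass 70% of its speed; a pose out of reach is approached as far as the arm can. A call with a gripper value outside its range is refused whole. The fingers move at their own pace and stop on an object; FORCE is the grip in N (left out, the last holds). Time passes only in rows, so rows that repeat a pose let the fingers close. It gives the time, the measured TCP pose, the force and the opening at its end, in the units of the state.
- env.state(): the state, without advancing time (a new reading comes with each control period).
- grab_frame(name): name is "scene" or "side" or "wrist"; returns the picture (384x512x3 uint8, red, green, blue); there is no depth.
- camera_params(name): a dict with "K" (3x3 intrinsics, pixels), "rvec" (rotation vector, rad) and "tvec" (3), from world to camera coordinates, as OpenCV has them. Camera axes: x right, y down, z forward; pixel columns grow to the right and rows downward; lengths in mm; the calibration is good to about 2 mm. A picture is of the moment at which its call begins: read the wrist's pose just before it. camera_params takes no time and is no camera call; for the wrist camera it gives the pose at the moment of the call.
- env.job_done(): hands the job in, once; it reports no verdict.
Trained networks look in the newest picture that a camera, given by its name, has taken for a name from the list of things; names that differ only in an ending like _2 or _b are one class to them, and where a whole thing is asked for, a point or a joint stands for the part that bears it (a point fixed in the world has none). Each returns a list of dicts, best first, with "conf" (0 to 1); they miss things now and then, are a little off and sometimes report something else, mostly with a low value. They report only what shows in the picture. A call takes as long as a camera call. They do not tell look-alikes from the thing itself.
- spotter.look_for(query, camera): "box" ([left, top, width, height] in pixels, round what is visible of it).
- spotter.trace(query, camera): "region" (384x512 bool, what is visible of it) and "box" ([left, top, width, height] in pixels, round what is visible of it).
The state is a dict: "time_s": time; "qpos": joint angles; "qvel": joint speeds; "effort": joint torques, N m; "ee_pos": TCP position; "ee_rot": TCP orientation; "force": force on the tool from outside, world axes, zero at the start; "torque": the same for the moment, N m; "gripper_width": finger opening in mm.
Only numpy, scipy, OpenCV 4.12 (cv2) and the standard library are available. Lean on these libraries where they do the work, as an engineer would, in place of code of your own. Each camera call takes 0.05 s, during which the arm holds its last target. There are 200 camera calls.

## Working session

There is one attempt and no reset: what is moved stays moved. The work goes in short steps, Python scripts to look and compute and a shell command to move; the robot and the scene stay as the last step left them, time stands still between calls to the robot, and variables do not carry over. Pictures are saved under pics/ and viewed, about 8 in all and at most 12, crops included, and the job is handed in when it is done.

```bash
mkdir -p pics
cat > h.py <<'E'
import numpy as np, cv2
from workcell import env, grab_frame, camera_params, spotter
def save(n,f,im=None):
    im=grab_frame(n) if im is None else im
    cv2.imwrite('pics/'+f,im[:,:,::-1]); return im
def ray(n,uv,z):
    p=camera_params(n);R=cv2.Rodrigues(np.array(p['rvec'],float))[0];t=np.array(p['tvec'],float).ravel()
    d=R.T@np.linalg.inv(np.array(p['K']))@np.array([uv[0],uv[1],1.]);c=-R.T@t
    return c+d*(z-c[2])/d[2]
def proj(n,X):
    p=camera_params(n);return cv2.projectPoints(np.array(X,float).reshape(-1,3),np.array(p['rvec'],float),np.array(p['tvec'],float),np.array(p['K'],float),None)[0].reshape(-1,2)
E
python3 - <<'E'
from h import *
a=save('scene','a.png');b=grab_frame('side')
cv2.imwrite('pics/ab.png',cv2.resize(np.vstack([a,b]),None,fx=.78,fy=.78)[:,:,::-1])
for q in ['lid_grip','chopper_rim','board_top','tray_in','brush','sauce','lid_lug']:
  for c in ['scene','side']:
    print(q,c,[(np.round(d['box']).astype(int).tolist(),round(d['conf'],2)) for d in spotter.look_for(q,c)[:3]])
print(env.state()['time_s'],env.hold_point_z)
E
```

```text
lid_grip scene [([146, 209, 36, 29], 0.74), ([262, 183, 36, 24], 0.73)]
lid_grip side [([248, 162, 52, 26], 0.71), ([184, 312, 55, 50], 0.61)]
chopper_rim scene [([260, 109, 38, 49], 0.98), ([260, 184, 43, 56], 0.76), ([300, 251, 38, 26], 0.39)]
chopper_rim side [([244, 168, 60, 74], 0.96), ([89, 143, 61, 68], 0.66)]
board_top scene [([270, 160, 66, 48], 0.77)]
board_top side [([165, 171, 82, 44], 0.71)]
tray_in scene [([153, 231, 88, 72], 0.57)]
tray_in side [([250, 263, 128, 91], 0.92)]
brush scene [([225, 195, 34, 27], 0.71), ([260, 261, 21, 32], 0.68)]
brush side [([211, 222, 31, 44], 0.73), ([249, 161, 50, 29], 0.39), ([250, 260, 132, 95], 0.24)]
sauce scene [([221, 270, 22, 43], 0.86)]
sauce side [([208, 224, 36, 43], 0.66), ([251, 261, 126, 96], 0.25)]
lid_lug scene [([262, 181, 36, 32], 0.66), ([143, 213, 40, 27], 0.57)]
lid_lug side [([250, 163, 47, 29], 0.69), ([183, 309, 60, 54], 0.66)]
0.8 -18.8
```

View pics/ab.png

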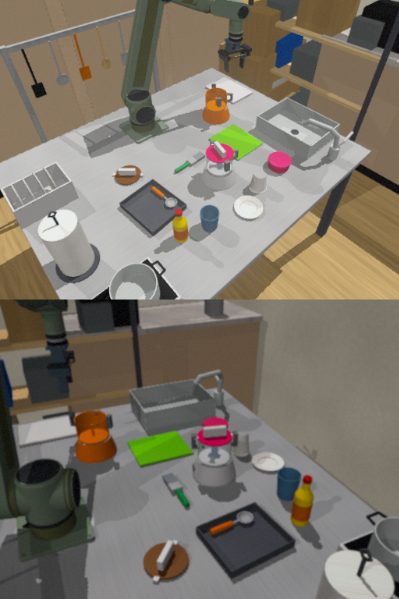

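The white chopper with the pink lid is the one I want: scene px (280,195), side px (274,175). The look-alikes are the brown lid at scene (164,223) and the orange chopper at (279,133). The board is to the robot's left and the tray to its right.

Run:
```python
from h import *
a=save('scene','a2.png');b=save('side','b2.png')
def best(q,c,near):
    r=[d for d in spotter.trace(q,c)]
    for d in r:
        x,y,w,h=d['box']
        if abs(x+w/2-near[0])<25 and abs(y+h/2-near[1])<25:
            return d['region']
for c,im,nl,nb,nt in [('scene',a,(280,195),(303,184),(197,267)),('side',b,(274,175),(206,193),(315,308))]:
    hsv=cv2.cvtColor(im,cv2.COLOR_RGB2HSV)
    m=((hsv[...,0]>160)&(hsv[...,0]<177)&(hsv[...,1]>120)).astype(np.uint8);M=np.zeros_like(m);M[nl[1]-25:nl[1]+25,nl[0]-35:nl[0]+35]=1
    p=cv2.findNonZero(m*M);h=cv2.convexHull(p)
    e=cv2.fitEllipse(h);print(c,'lid ellipse',np.round(e[0],1),e[1],ray(c,e[0],158).round(1))
    for q,n,z in [('board_top',nb,10),('tray_in',nt,28),('brush',None,10),('lid_grip',nl,178)]:
        if n is None: continue
        r=best(q,c,n)
        if r is None: print(c,q,None);continue
        rr=cv2.minAreaRect(cv2.findNonZero(r.astype(np.uint8)))
        hl=cv2.convexHull(cv2.findNonZero(r.astype(np.uint8)))
        ap=cv2.approxPolyN(hl,4).reshape(-1,2) if hasattr(cv2,'approxPolyN') else cv2.boxPoints(rr)
        X=np.array([ray(c,u,z) for u in ap])[:,:2];print(c,q,'cent',ray(c,rr[0],z).round(),'corners',X.round().tolist())
A=np.hstack([cv2.resize(a[165:255,230:340],None,fx=3.5,fy=3.5,interpolation=2),cv2.resize(b[140:230,230:340],None,fx=3.5,fy=3.5,interpolation=2)])
cv2.imwrite('pics/crop1.png',A[:,:,::-1])
```

```text
scene lid ellipse [281.3 195.9] (24.551929473876953, 35.7338752746582) [561.9  48.4 158. ]
scene board_top cent [437. 286.  10.] corners [[547.0, 193.0], [322.0, 193.0], [329.0, 381.0], [548.0, 385.0]]
scene tray_in cent [ 509. -289.   28.] corners [[634.0, -375.0], [402.0, -399.0], [383.0, -199.0], [612.0, -179.0]]
scene lid_grip cent [578.  32. 178.] corners [[618.0, -21.0], [529.0, -42.0], [501.0, 71.0], [669.0, 133.0]]
side lid ellipse [275.3 169.6] (38.37760543823242, 47.172218322753906) [576.2  70.4 158. ]
side board_top cent [433. 272.  10.] corners [[324.0, 182.0], [326.0, 367.0], [545.0, 375.0], [534.0, 179.0]]
side tray_in cent [ 493. -301.   28.] corners [[386.0, -409.0], [366.0, -205.0], [601.0, -183.0], [615.0, -391.0]]
side lid_grip cent [546.  19. 178.] corners [[431.0, -2.0], [546.0, 92.0], [613.0, 74.0], [602.0, -78.0]]
```

View pics/crop1.png

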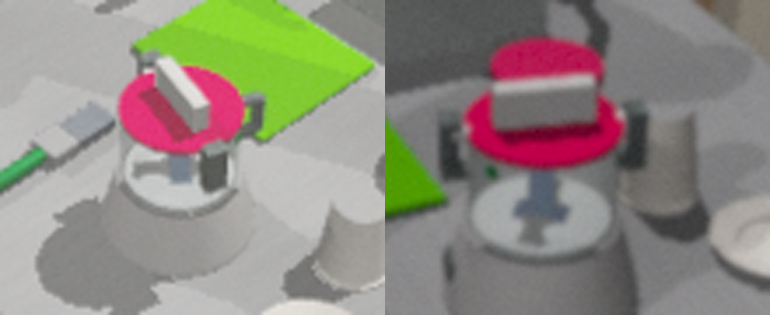

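The crops confirm the pink lid with the white bar at scene (281,196), seated under two grey hooks. I'm moving above it now. It's at about (562,48).

```bash
python3 -m jog '0 0 0 0 0 4 1; 0 0 0 2 -2.5 5 1; 0 0 0 4 -5 6 1; 0 0 0 6 -7 6 1; 0 0 0 8 -9 6 1'; python3 -m jog '0 0 0 2 -2.5 0 1; 0 0 0 4 -5 0 1; 0 0 0 6 -8 0 1; 0 0 0 8 -10.5 0 1; 0 0 0 8.5 -11.5 0 1'
python3 - <<'E'
from h import *
s=env.state();print(s['time_s'],s['ee_pos'],s['ee_rot'],s['qpos'])
w=save('wrist','w1.png')
for q in ['lid_grip','lid_lug','chopper_rim']: print(q,[(np.round(d['box']).tolist(),round(d['conf'],2)) for d in spotter.look_for(q,'wrist')[:3]])
print(proj('wrist',[[562,48,161]]))
E
```

```text
time_s: 1.82
ee_pos: [299.0, 381.1, 358.7]
ee_rot: [179.9, 0.1, 165.2]
force: [0.6, 0.7, 0.2]
gripper_width: 91.1
time_s: 2.45
ee_pos: [485.9, 130.4, 357.8]
ee_rot: [180.0, 0.0, 165.2]
force: [1.0, 0.6, 0.5]
gripper_width: 91.1
2.45 [485.91847512 130.37447613 357.75282585] [1.79957220e+02 3.46547995e-02 1.65166895e+02] [ 1.36952095e+01  8.37223019e+00  8.26146616e+01  2.10382059e-02
  8.89622298e+01 -6.14720696e+01]
lid_grip [([0.0, 52.0, 28.0, 71.0], 0.81), ([178.0, 203.0, 82.0, 92.0], 0.71)]
lid_lug [([0.0, 52.0, 28.0, 69.0], 0.77), ([181.0, 202.0, 80.0, 91.0], 0.58)]
chopper_rim [([179.0, 163.0, 106.0, 148.0], 0.64), ([179.0, 200.0, 83.0, 95.0], 0.59)]
[[210.46117468 248.41857169]]
```

View pics/w1.png

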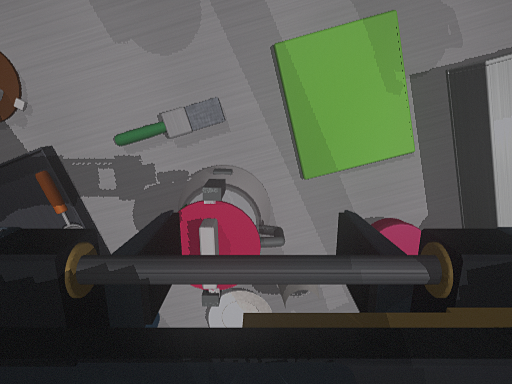

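The wrist picture shows the pink disc at about x 180–261. The bar runs nearly vertical at u≈209, with hooks at (213,190) and (210,297) and the handle to the right at (272,236). Next I'll work out the pose.

Run:
```python
from h import *
w=cv2.imread('pics/w1.png')[:,:,::-1]
for u,z in [((213,184),169),((210,297),169),((272,236),140),((181,245),161),((261,245),161),((220,203),161),((208,221),195)]: print(u,ray('wrist',u,z).round(1))
hsv=cv2.cvtColor(np.ascontiguousarray(w),cv2.COLOR_RGB2HSV)
m=((hsv[...,0]>160)&(hsv[...,0]<177)&(hsv[...,1]>120)).astype(np.uint8);m[:,:170]=0;m[:,280:]=0;m[310:]=0
ys,xs=np.where(m);print(xs.min(),xs.max(),ys.min(),ys.max())
# circle fit of the disc rim in world at z=161 from the outline
h=cv2.convexHull(cv2.findNonZero(m)).reshape(-1,2);h=[p for p in h if p[1]<250]
P=np.array([ray('wrist',p,161)[:2] for p in h]);
from scipy.optimize import least_squares
f=least_squares(lambda c:np.hypot(*(P-c).T)-62,[562,48],loss='soft_l1',f_scale=2);print(f.x,np.round(f.fun,1))
# bar direction from white region within the disc
b=((hsv[...,1]<40)&(hsv[...,2]>150)).astype(np.uint8);M=np.zeros_like(b);M[215:253,196:224]=1
l=cv2.connectedComponentsWithStats(b*M);print(l[2],l[3])
for y in range(222,254,6):
    x=np.where((b*M)[y])[0];print(y,x.min() if len(x) else None,x.max() if len(x) else None, w[y,195:222:3].mean(-1).astype(int))
```

```text
(213, 184) [481.3  77.4 169. ]
(210, 297) [623.8  29.4 169. ]
(272, 236) [574.4 126.2 140. ]
(181, 245) [547.9  13.4 161. ]
(261, 245) [574.1 111.1 161. ]
(220, 203) [507.7  77.  161. ]
(208, 221) [515.9  64.7 195. ]
178 260 201 289
[560.26210635  49.86712432] [-0.5 -1.2 -0.1 -0.1 -0.1 -0.3  0.2  0.4  0.4  0.3  0.3  0.1  0.2 -0.1
 -0.5 -0.3 -0.5]
[[     0      0    512    384 196281]
 [   200    228     15     25    327]] [[255.58060638 191.41930701]
 [207.11620795 239.93577982]]
222 None None [63 64 65 80 86 87 86 91 92]
228 200 212 [ 62  59 169 165 160 159 140  92  84]
234 201 213 [ 63  58 163 158 160 161 157  90  84]
240 201 213 [ 62  59 165 158 159 160 156  90  82]
246 201 213 [ 62  59 154 158 159 161 157  91  84]
252 202 214 [ 59  61 141 159 160 160 159  92  84]
```

```bash
python3 - <<'E'
from h import *
from scipy.optimize import least_squares
obs=[((199.5,228),(213,228)),((200.5,240),(213.8,240)),((201.5,252),(214.6,252))]
L=np.array([ray('wrist',o[0],195)[:2] for o in obs]);R=np.array([ray('wrist',o[1],195)[:2] for o in obs])
d=L[-1]-L[0]+R[-1]-R[0];print('yaw',np.degrees(np.arctan2(d[1],d[0])))
n=np.array([-d[1],d[0]])/np.hypot(*d);print((L-[560.3,49.9])@n,(R-[560.3,49.9])@n)
E
python3 -m jog '0 0 0.4 1.5 -1.6 0 1; 0 0 0.96 2.96 -3.2 0 1; 0 0 0.96 2.96 -3.2 -1.5 1; 0 0 0.96 2.96 -3.2 -3.8 1; 0 0 0.96 2.96 -3.2 -3.8 1' 20
```

```text
yaw -13.39572139845423
[-6.05446203 -6.0197455  -5.98429805] [9.19947796 9.16476143 9.12931398]
time_s: 3.28
ee_pos: [555.0, 53.6, 258.3]
ee_rot: [-179.9, -0.7, 170.1]
force: [0.2, 0.4, -0.4]
gripper_width: 91.4
```

```bash
python3 -m jog '0 0 0 0 0 0 1; 0 0 0 0 0 0 1'
python3 - <<'E'
from h import *
w=save('wrist','w2.png');a=grab_frame('scene');b=grab_frame('side')
A=np.hstack([cv2.resize(x,(400,300),interpolation=3) for x in (a[140:260,210:370],b[100:220,200:360])])
B=cv2.resize(w,(400,300));cv2.imwrite('pics/c2.png',np.vstack([A,np.hstack([B,B*0])])[:,:,::-1])
E
```

```text
time_s: 3.52
ee_pos: [560.6, 52.9, 265.9]
ee_rot: [179.9, 0.4, 170.0]
force: [0.4, -0.5, 0.2]
gripper_width: 91.0
```

View pics/c2.png

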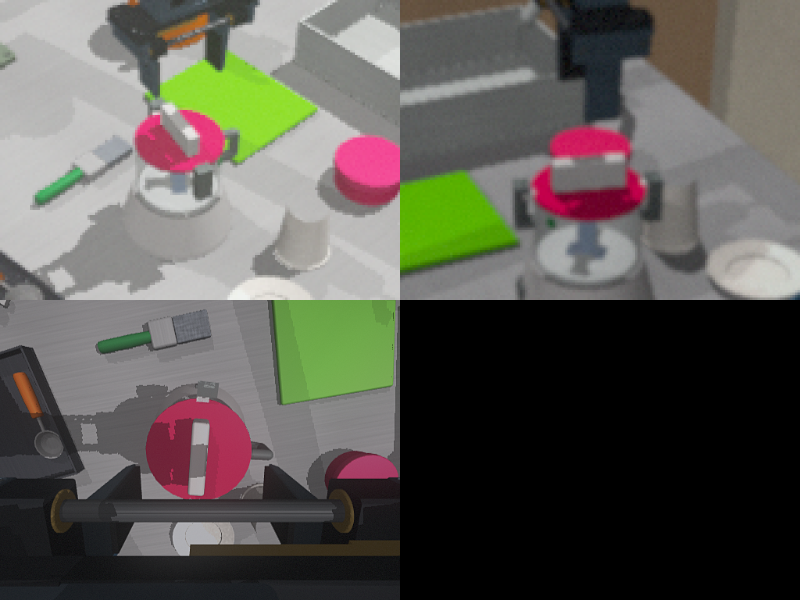

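The wrist view now shows the whole disc, centred near (255,190) px full-scale, with the whole bar on it. I'll fit both.

```bash
cat > fit.py <<'E'
from h import *
from scipy.optimize import least_squares
def lidfit(f,zt=161):
    w=np.ascontiguousarray(cv2.imread('pics/'+f)[:,:,::-1]);hsv=cv2.cvtColor(w,cv2.COLOR_RGB2HSV)
    m=((hsv[...,0]>160)&(hsv[...,0]<178)&(hsv[...,1]>120)).astype(np.uint8)
    n,l,s,c=cv2.connectedComponentsWithStats(m);i=1+np.argmax(s[1:,4])
    H=cv2.convexHull(cv2.findNonZero((l==i).astype(np.uint8)))
    P=np.array([ray('wrist',p,zt)[:2] for p in H.reshape(-1,2)])
    g=least_squares(lambda c:np.hypot(*(P-c[:2]).T)-c[2],[*P.mean(0),62],loss='soft_l1',f_scale=1).x
    D=cv2.fillConvexPoly(np.zeros_like(m),H,1);b=((hsv[...,1]<50)&(hsv[...,2]>110)).astype(np.uint8)*D
    n,l,s,c=cv2.connectedComponentsWithStats(b);i=1+np.argmax(s[1:,4])
    B=np.array([ray('wrist',p,zt+34)[:2] for p in cv2.findNonZero((l==i).astype(np.uint8)).reshape(-1,2)])
    r=cv2.minAreaRect(B.astype(np.float32))
    u=np.linalg.svd(B-B.mean(0),full_matrices=False)[2][0];u*=np.sign(u[0])
    print('disc',g.round(1),'bar',np.round(r[0],1),np.round(r[1],1),'yaw',np.degrees(np.arctan2(u[1],u[0])).round(1))
E
python3 -c "
from fit import *
lidfit('w2.png');print(env.state()['ee_pos'],env.state()['ee_rot'])"
```

```text
disc [560.4  48.5  61. ] bar [560.   48.9] [16.7 78. ] yaw -14.5
[559.76669585  52.40042214 264.43490713] [179.94375581   0.19648264 169.98760089]
```

```bash
python3 -m jog '0 0 -0.9 0 -0.12 0 1; 0 0 -0.9 0 -0.12 -1.5 1; 0 0 -0.9 0 -0.12 -3 1; 0 0 -0.9 0 -0.12 -3.85 1; 0 0 -0.9 0 -0.12 -3.85 1' 20;  python3 -m jog '0 0 0 0 0 0 1; 0 0 0 0 0 0 1'
```

```text
time_s: 4.3
ee_pos: [558.3, 49.1, 165.4]
ee_rot: [-180.0, -0.1, 165.5]
force: [-0.5, 0.4, -0.1]
gripper_width: 91.5
time_s: 4.55
ee_pos: [559.9, 49.2, 167.9]
ee_rot: [179.9, 0.2, 165.5]
force: [0.4, 1.3, -0.9]
gripper_width: 91.4
```

```bash
python3 -m jog '0 0 0 0 0 0 0; 0 0 0 0 0 0 0; 0 0 0 0 0 0 0; 0 0 0 0 0 0 0; 0 0 0 0 0 0 0' 20;  python3 -m jog '0 0 0 0 0 0 0; 0 0 0 0 0 0 0'
```

```text
time_s: 5.18
ee_pos: [558.9, 49.2, 166.3]
ee_rot: [180.0, -0.0, 165.5]
force: [0.0, -0.0, -1.2]
gripper_width: 43.7
time_s: 5.42
ee_pos: [558.9, 49.1, 166.3]
ee_rot: [180.0, -0.0, 165.5]
force: [0.1, 0.2, 0.5]
gripper_width: 24.0
```

```bash
python3 -m jog '0 0 0 0 0 0 0; 0 0 0 0 0 0 0; 0 0 0 0 0 0 0; 0 0 0 0 0 0 0';  python3 -m jog '0 0 1 0 0 0 0; 0 0 2 0 0 0 0; 0 0 3 0 0 0 0; 0 0 3 0 0 0 0'
```

```text
time_s: 5.92
ee_pos: [558.9, 49.2, 166.3]
ee_rot: [180.0, -0.0, 165.5]
force: [0.9, 0.6, 0.6]
gripper_width: 18.0
time_s: 6.42
ee_pos: [558.9, 49.1, 166.3]
ee_rot: [180.0, -0.0, -179.6]
force: [0.4, -0.5, -0.6]
gripper_width: 18.0
```

```bash
python3 -m jog '0 0 1 0 0 0 0; 0 0 2 0 0 0 0; 0 0 3.5 0 0 0 0; 0 0 4.8 0 0 0 0; 0 0 4.8 0 0 0 0' 30
python3 -m jog '0 0 0 0 0 0 0;0 0 0 0 0 0 0'
python3 -m jog '0 0 0 0 0 0.2 0;0 0 0 0 0 0.4 0;0 0 0 0 0 0.6 0;0 0 0 0 0 1 0;0 0 0 0 0 1 0'
python3 -c "
from h import *
w=grab_frame('wrist');a=grab_frame('scene');b=grab_frame('side')
A=np.hstack([cv2.resize(x,(400,300),interpolation=3) for x in (a[140:260,210:370],b[100:220,200:360])])
B=cv2.resize(w,(400,300));cv2.imwrite('pics/c3.png',np.vstack([A,np.hstack([B,B*0])])[:,:,::-1])"
```

```text
time_s: 7.05
ee_pos: [558.8, 48.5, 166.3]
ee_rot: [-180.0, -0.0, -155.6]
force: [-0.6, -2.1, 0.8]
gripper_width: 18.0
time_s: 7.3
ee_pos: [558.9, 48.6, 166.4]
ee_rot: [-179.9, -0.0, -155.6]
force: [-0.1, -4.2, 0.3]
gripper_width: 17.9
time_s: 7.92
ee_pos: [559.6, 49.4, 192.5]
ee_rot: [-180.0, 0.1, -155.5]
force: [0.1, -0.2, -1.6]
gripper_width: 17.9
```

View pics/c3.png

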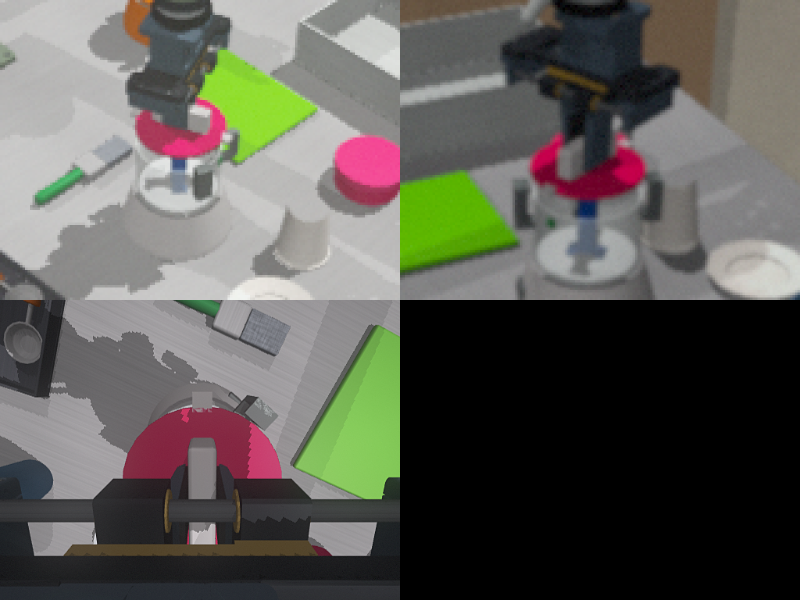

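The lid is free and lifted about 26 mm, and the blade unit stayed down in the bowl. I'll check how much room the orange chopper leaves beside the board while carrying the lid up.

```bash
python3 -m jog '0 0 0 0 0 2 0;0 0 0 -1.5 3 2 0;0 0 0 -3 6 2 0;0 0 0 -4.9 9.45 2 0;0 0 0 -4.9 9.45 2 0'
python3 -m jog '0 0 0 0 0 0 0;0 0 0 0 0 0 0;0 0 0 0 0 0 0'
python3 -c "
from h import *
print(ray('scene',(279,156),0),ray('scene',(279,118),155), ray('side',(120,208),0))
print(env.state()['ee_pos'])"
```

```text
time_s: 8.7
ee_pos: [442.9, 272.6, 241.2]
ee_rot: [180.0, 0.0, -155.6]
force: [1.2, 0.2, -2.4]
gripper_width: 18.1
time_s: 9.07
ee_pos: [444.6, 270.0, 241.2]
ee_rot: [-180.0, -0.0, -155.6]
force: [-0.0, 0.2, -2.3]
gripper_width: 17.8
[244.9459808  340.92839725   0.        ] [194.85350023 384.73744097 155.        ] [175.20363625 297.52336014   0.        ]
[444.63160719 270.03756914 241.17374606]
```

```bash
python3 -m jog '0 0 0 -0.2 0.4 -1.5 0;0 0 0 -0.2 0.4 -3.5 0;0 0 0 -0.2 0.4 -5.5 0;0 0 0 -0.2 0.4 -7 0;0 0 0 -0.2 0.4 -7.8 0'
python3 -m jog '0 0 0 0 0 -0.2 0;0 0 0 0 0 -0.4 0;0 0 0 0 0 -0.6 0;0 0 0 0 0 -0.6 0'
```

```text
time_s: 9.7
ee_pos: [438.9, 279.2, 44.2]
ee_rot: [-180.0, -0.2, -155.7]
force: [-0.1, -0.1, -1.9]
gripper_width: 17.9
time_s: 10.2
ee_pos: [439.2, 281.1, 31.6]
ee_rot: [180.0, 0.0, -155.5]
force: [-0.4, -0.1, -1.4]
gripper_width: 17.6
```

```bash
python3 -m jog '0 0 0 0 0 -0.1 0;0 0 0 0 0 -0.18 0;0 0 0 0 0 -0.24 0;0 0 0 0 0 -0.24 0'
python3 -m jog '0 0 0 0 0 0 0;0 0 0 0 0 0 0'
```

```text
time_s: 10.7
ee_pos: [439.0, 281.2, 25.3]
ee_rot: [180.0, 0.0, -155.5]
force: [-0.1, 0.6, -1.7]
gripper_width: 17.7
time_s: 10.95
ee_pos: [439.0, 281.2, 25.3]
ee_rot: [180.0, -0.0, -155.5]
force: [-0.9, 0.2, -1.7]
gripper_width: 18.2
```

```bash
python3 -m jog '0 0 0 0 0 -0.04 0;0 0 0 0 0 -0.08 0;0 0 0 0 0 -0.08 0'
python3 -m jog '0 0 0 0 0 -0.04 0;0 0 0 0 0 -0.04 0'
```

```text
time_s: 11.32
ee_pos: [439.1, 281.2, 25.3]
ee_rot: [180.0, 0.0, -155.5]
force: [-3.7, -3.0, 13.3]
gripper_width: 17.8
time_s: 11.58
ee_pos: [439.1, 281.2, 25.3]
ee_rot: [180.0, 0.1, -155.5]
force: [-5.1, -3.6, 21.5]
gripper_width: 18.1
```

Firm contact with the board, so I'll ease off, release, rise, and look at the blade unit.

```bash
python3 -m jog '0 0 0 0 0 0.1 0;0 0 0 0 0 0.1 0;0 0 0 0 0 0.1 0.7;0 0 0 0 0 0.1 0.7;0 0 0 0 0 0.1 0.7'
python3 -m jog '0 0 0 0 0 0 0.7;0 0 0 0 0 0 0.7;0 0 0 0 0 0 0.7;0 0 0 0 0 0 0.7'
python3 -m jog '0 0 0 0 0 1 0.7;0 0 0 0 0 3 0.7;0 0 0 0 0 5 0.7;0 0 0 0 0 7 0.7;0 0 0 0 0 9 0.7'
python3 -m jog '0 0 -1 1 -2 1 0.7;0 0 -2 2 -4 2 0.7;0 0 -4 3 -6 2 0.7;0 0 -6 3.5 -8 2 0.7;0 0 -7.7 4.85 -9.3 2 0.7'
python3 -m jog '0 0 0 0 0 0 0.5;0 0 0 0 0 0 0.5;0 0 0 0 0 0 0.5'
python3 -c "
from h import *
w=save('wrist','w4.png');a=grab_frame('scene');b=grab_frame('side');print(env.state()['ee_pos'],env.state()['ee_rot'])
A=np.hstack([cv2.resize(x,(384,288),interpolation=3) for x in (a[140:260,210:370],b[120:240,150:310])])
cv2.imwrite('pics/c4.png',np.vstack([A,cv2.resize(w[:310],(768,310+155)[:2])[:310]])[:,:,::-1])"
```

```text
time_s: 12.2
ee_pos: [438.9, 281.1, 24.5]
ee_rot: [180.0, -0.0, -155.5]
force: [0.1, -0.2, 0.3]
gripper_width: 44.7
time_s: 12.7
ee_pos: [439.1, 281.2, 24.8]
ee_rot: [180.0, 0.0, -155.5]
force: [0.3, 0.4, -1.0]
gripper_width: 63.9
time_s: 13.32
ee_pos: [438.8, 281.0, 251.6]
ee_rot: [180.0, 0.0, -155.5]
force: [0.8, 0.7, 0.2]
gripper_width: 63.8
time_s: 13.95
ee_pos: [559.9, 46.6, 300.5]
ee_rot: [180.0, 0.0, 165.6]
force: [1.0, 0.9, -0.4]
gripper_width: 63.8
time_s: 14.32
ee_pos: [559.6, 49.6, 300.0]
ee_rot: [180.0, -0.0, 166.1]
force: [-0.1, -0.0, -0.1]
gripper_width: 45.7
[559.83627155  49.49748752 300.08776711] [1.79984998e+02 1.50052413e-02 1.66062280e+02]
```

View pics/c4.png

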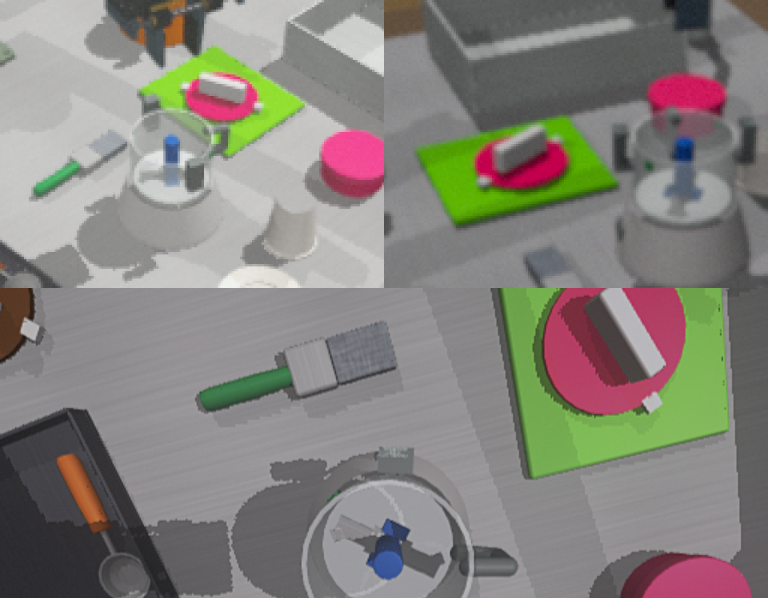

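The lid lies flat on the board with its grip up. The blue stem top is at wrist px (259,179), and I'll enlarge the bowl to get the blade direction.

```bash
python3 -c "
from fit import *
w=cv2.imread('pics/w4.png');cv2.imwrite('pics/c5.png',cv2.resize(w[110:230,190:350],(800,600),interpolation=2))
hsv=cv2.cvtColor(w,cv2.COLOR_BGR2HSV);m=((hsv[...,0]>100)&(hsv[...,0]<125)&(hsv[...,1]>150)&(hsv[...,2]>120)).astype(np.uint8);m[:,:200]=0;m[:,330:]=0
n,l,s,c=cv2.connectedComponentsWithStats(m);i=1+np.argmax(s[1:,4]);print(s[i],c[i],ray('wrist',c[i],148))
print(ray('wrist',(227,158),78),ray('wrist',(293,183),78),proj('wrist',[[560.3,48.7,148],[560.3,48.7,78]]))
"
```

```text
[249 175  19  19 272] [258.19485294 183.95955882] [561.9921869   48.93492243 148.        ]
[535.52846564  14.97088184  78.        ] [587.01051249  88.60103175  78.        ] [[257.59063953 182.49225845]
 [257.79412648 170.47478148]]
```

View pics/c5.png

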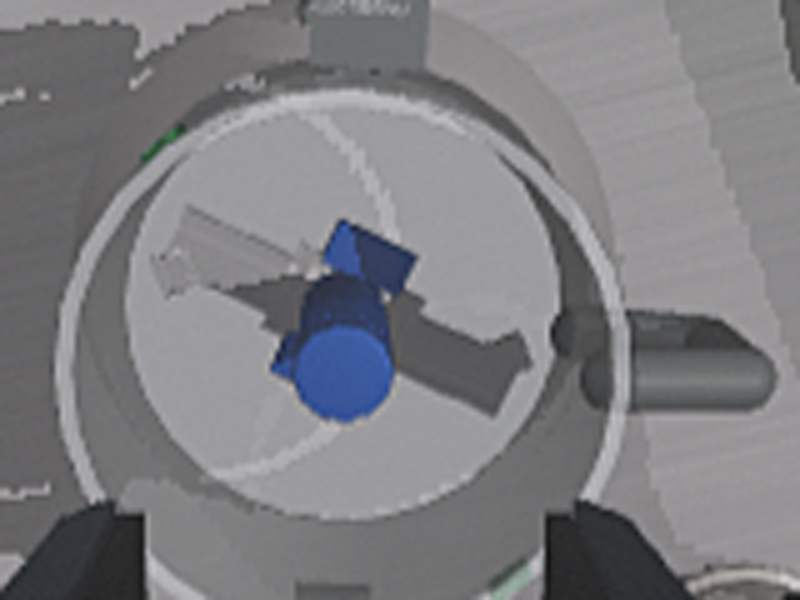

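The stem is at about (561,49), and the long blades run at a yaw of about 55°. At an opening of about 45 mm the fingers fit inside the bowl, so I'm descending.

```bash
python3 -m jog '0 0 0 0.04 0 -1 0.5;0 0 0 0.04 0 -2.5 0.5;0 0 0 0.04 0 -4 0.5;0 0 0 0.04 0 -5 0.5;0 0 0 0.04 0 -5.5 0.5'
python3 -m jog '0 0 0 0 0 -0.5 0.5;0 0 0 0 0 -1 0.5;0 0 0 0 0 -1.5 0.5;0 0 0 0 0 -2.1 0.5;0 0 0 0 0 -2.1 0.5'
python3 -m jog '0 0 0 0 0 0 0.5;0 0 0 0 0 0 0;0 0 0 0 0 0 0;0 0 0 0 0 0 0;0 0 0 0 0 0 0' 25
python3 -m jog '0 0 0 0 0 0 0;0 0 0 0 0 0 0;0 0 0 0 0 0 0;0 0 0 0 0 0 0' 25
python3 -c "
from h import *
print(ray('scene',(181*512/400,241*512/400),0),ray('side',(300*1.28,(525-300)*1.28),0))"
```

```text
time_s: 15.1
ee_pos: [560.5, 49.1, 161.1]
ee_rot: [-180.0, -0.1, 166.0]
force: [-0.3, -0.4, 0.3]
gripper_width: 45.6
time_s: 15.72
ee_pos: [560.3, 48.6, 108.4]
ee_rot: [-180.0, -0.2, 166.0]
force: [0.9, -0.0, 0.0]
gripper_width: 46.0
time_s: 16.35
ee_pos: [561.5, 48.8, 110.1]
ee_rot: [180.0, 0.0, 166.0]
force: [-0.3, 0.7, 1.9]
gripper_width: 21.3
time_s: 16.85
ee_pos: [561.5, 48.7, 110.1]
ee_rot: [180.0, 0.0, 166.0]
force: [0.5, 1.3, 3.5]
gripper_width: 21.3
[ 706.61912511 -296.03803606    0.        ] [ 6.88002466e+02 -3.02117776e+02  1.13686838e-13]
```

```bash
python3 -m jog '0 0 0 0 0 0.4 0;0 0 0 0 0 0.8 0;0 0 0 0 0 1.5 0;0 0 0 0 0 2.2 0;0 0 0 0 0 3 0'
python3 -m jog '0 0 0 0 0 0.6 0;0 0 0 0 0 1.2 0;0 0 0 0 0 1.8 0;0 0 0 0 0 2 0;0 0 0 0 0 2 0'
python3 -c "
from h import *
a=grab_frame('scene');b=grab_frame('side');print(env.state()['force'])
A=np.hstack([cv2.resize(x,(400,300),interpolation=3) for x in (a[120:240,210:370],b[80:200,200:360])])
cv2.imwrite('pics/c6.png',A[:,:,::-1])"
```

```text
time_s: 17.48
ee_pos: [561.0, 48.5, 185.5]
ee_rot: [-180.0, -0.0, 166.0]
force: [0.2, 0.1, -1.4]
gripper_width: 21.7
time_s: 18.1
ee_pos: [561.3, 48.7, 234.9]
ee_rot: [180.0, 0.0, 166.0]
force: [0.3, 0.3, -1.9]
gripper_width: 21.4
[-0.3014611  -0.02970716 -1.82624018]
```

View pics/c6.png

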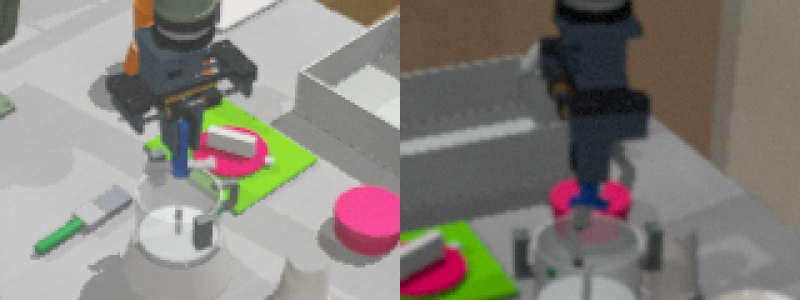

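The blade unit is out of the bowl and upright, and the spindle shows in the empty bowl. I'm carrying it to the tray and turning it −50° on the way.

```bash
python3 -m jog '0 0 -1 -0.3 -1.5 0 0;0 0 -2 -0.6 -3 0 0;0 0 -3.5 -0.9 -5 0 0;0 0 -4.5 -1.2 -6.5 0 0;0 0 -5 -1.2 -7.2 0 0'
python3 -m jog '0 0 -1 -0.3 -2 0 0;0 0 -2 -0.6 -3.5 0 0;0 0 -3.5 -0.9 -5 0 0;0 0 -4.5 -1.1 -6.2 0 0;0 0 -5 -1.15 -7.2 0 0'
python3 -m jog '0 0 0 0 0 0 0;0 0 0 0 0 0 0;0 0 0 0 0 0 0'
python3 -c "
from h import *
w=save('wrist','w7.png');a=grab_frame('scene');b=grab_frame('side');print(env.state()['ee_pos'],env.state()['ee_rot'])
A=np.hstack([cv2.resize(x,(400,300),interpolation=3) for x in (a[165:315,130:330],b[180:360,210:450])])
cv2.imwrite('pics/c7.png',np.vstack([A,np.hstack([cv2.resize(w,(400,300)),A[:,:400]*0])])[:,:,::-1])"
```

```text
time_s: 18.82
ee_pos: [530.5, -132.9, 234.2]
ee_rot: [-180.0, -0.1, 140.8]
force: [-0.2, 0.1, -1.0]
gripper_width: 21.6
time_s: 19.45
ee_pos: [502.6, -312.0, 234.3]
ee_rot: [180.0, -0.1, 115.9]
force: [-0.7, 0.3, -1.5]
gripper_width: 21.9
time_s: 19.82
ee_pos: [502.8, -310.3, 234.8]
ee_rot: [180.0, -0.0, 116.1]
force: [0.2, 0.1, -1.5]
gripper_width: 21.9
[ 502.74376136 -310.63934344  234.97094104] [1.79985343e+02 1.30186663e-03 1.16037776e+02]
```

View pics/c7.png

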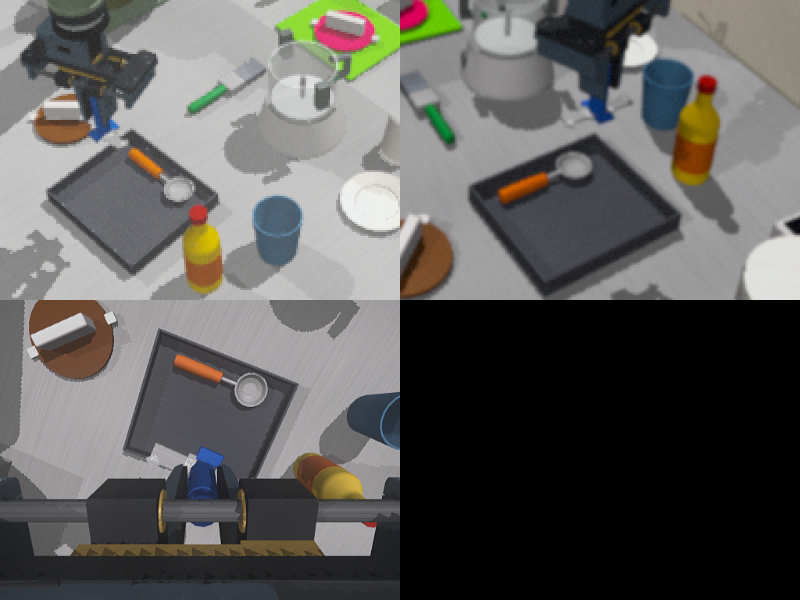

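The tray is clear below, with the spoon on the far side (wrist view ~(225,380)). The sauce bottle is to the right. I'll check the tray centre using its corners in this view.

```bash
python3 -c "
from h import *
f=1.28
C=[ray('wrist',(u*f,(v-300)*f),28)[:2] for u,v in [(160,330),(298,384),(124,452)]]
print(np.round(C),'centre',((C[1]+C[2])/2).round(1))
d=C[1]-C[0];print(np.hypot(*d),np.degrees(np.arctan2(d[1],d[0])),np.hypot(*(C[2]-C[0])))
print(ray('wrist',(152*f,157*f),203).round(), ray('wrist',(250*f,90*f),15).round(),ray('wrist',(180*f,60*f),15).round())
"
```

```text
[[ 384. -202.]
 [ 598. -179.]
 [ 403. -390.]] centre [ 500.6 -284.8]
214.79297724633824 6.021596471477098 189.54661060403618
[ 458. -317.  203.] [ 540. -217.   15.] [ 425. -225.   15.]
```

The position is right: about 24 mm to the tray's −y side, with the blades within about 2° of the tray's x. Lowering.

```bash
python3 -m jog '0 0 0 0 0 -1.5 0;0 0 0 0 0 -3.5 0;0 0 0 0 0 -5.5 0;0 0 0 0 0 -7 0;0 0 0 0 0 -7.3 0'
python3 -m jog '0 0 0 0 0 -0.1 0;0 0 0 0 0 -0.2 0;0 0 0 0 0 -0.3 0;0 0 0 0 0 -0.4 0;0 0 0 0 0 -0.4 0'
python3 -m jog '0 0 0 0 0 -0.04 0;0 0 0 0 0 -0.08 0;0 0 0 0 0 -0.12 0;0 0 0 0 0 -0.12 0'
```

```text
time_s: 20.6
ee_pos: [501.1, -310.0, 50.0]
ee_rot: [-179.8, -0.3, 116.0]
force: [0.5, 0.2, -0.7]
gripper_width: 21.7
time_s: 21.22
ee_pos: [502.5, -311.3, 42.4]
ee_rot: [180.0, -0.0, 116.0]
force: [0.0, 0.2, -1.7]
gripper_width: 21.9
time_s: 21.72
ee_pos: [502.5, -311.3, 39.2]
ee_rot: [180.0, -0.0, 116.0]
force: [0.4, 0.6, -1.5]
gripper_width: 21.6
```

```bash
python3 -m jog '0 0 0 0 0 -0.03 0;0 0 0 0 0 -0.06 0;0 0 0 0 0 -0.06 0'
```

```text
time_s: 22.1
ee_pos: [502.7, -311.4, 39.1]
ee_rot: [180.0, 0.0, 116.0]
force: [-2.5, 1.0, 8.0]
gripper_width: 21.6
```

In contact with the tray floor. I'll release, open, and rise straight up.

```bash
python3 -m jog '0 0 0 0 0 0.04 0;0 0 0 0 0 0.04 0.5;0 0 0 0 0 0.04 0.5;0 0 0 0 0 0.04 0.5;0 0 0 0 0 0.04 0.5'
python3 -m jog '0 0 0 0 0 0 0.5;0 0 0 0 0 0 0.5;0 0 0 0 0 0.5 0.5;0 0 0 0 0 1.5 0.5;0 0 0 0 0 3 0.5'
python3 -m jog '0 0 0 0 0 1.5 0.5;0 0 0 0 0 3.5 0.5;0 0 0 0 0 5.5 0.5;0 0 0 0 0 6 0.5;0 0 0 0 0 6 0.5'
python3 -c "
from h import *
w=save('wrist','w8.png');a=grab_frame('scene');b=grab_frame('side');print(env.state()['ee_pos'],env.state()['force'])
A=np.hstack([cv2.resize(x,(400,300),interpolation=3) for x in (a[135:315,120:360],b[155:365,130:410])])
cv2.imwrite('pics/c8.png',np.vstack([A,np.hstack([cv2.resize(w,(400,300)),A[:,:400]*0])])[:,:,::-1])"
```

```text
time_s: 22.72
ee_pos: [502.5, -311.4, 38.7]
ee_rot: [180.0, -0.0, 116.0]
force: [0.6, -0.4, -0.3]
gripper_width: 45.7
time_s: 23.35
ee_pos: [502.1, -311.0, 114.5]
ee_rot: [-180.0, -0.1, 116.0]
force: [0.4, 0.3, 0.5]
gripper_width: 45.5
time_s: 23.98
ee_pos: [502.6, -311.4, 264.8]
ee_rot: [179.9, 0.1, 116.0]
force: [-0.7, -0.1, 0.2]
gripper_width: 45.7
[ 501.73055601 -310.81646476  261.9619963 ] [-0.29817865 -0.15024869 -0.28640073]
```

View pics/c8.png

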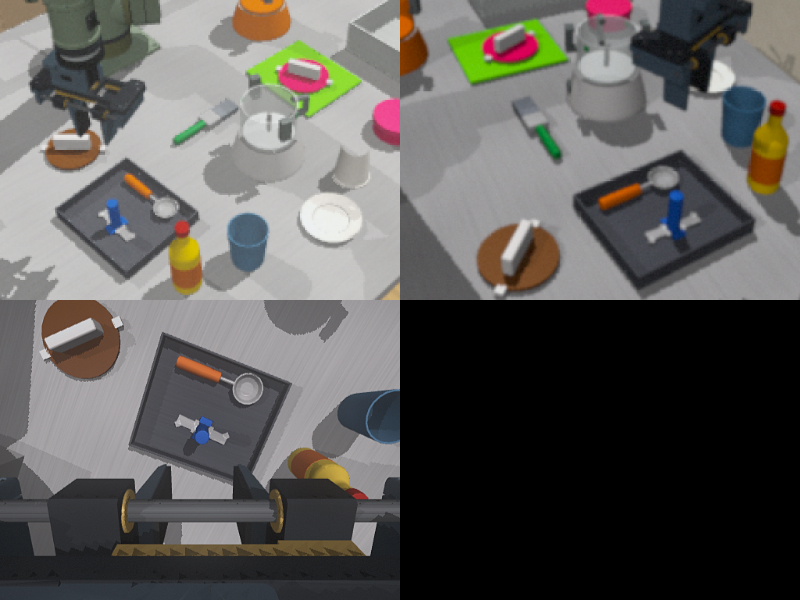

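The blade unit stands upright in the tray with its blades along x and is clear of the spoon. The lid is flat on the board, everything else is where it was, and the arm is clear.

```bash
python3 -c "
from h import *
print(env.job_done())"
```

```text
the job is handed in; nothing more can be done
None
```

The food chopper is apart and the job is handed in, at about 24 s of the 61 s allowed. The hand-in reported no verdict.

- **Lid:** I turned it about 39° anticlockwise while seated, lifted it off and pressed it onto the green board until contact (about 20 N). Then I eased off and let go. It lies flat, grip up, near the board's centre.
- **Blade unit:** I lifted it about 125 mm straight up by the stem and turned it about 50° on the way. I set it on the tray floor until contact (8 N) before letting go.
- **Last pictures:** The blade unit stands upright about 24 mm to the tray's −y side, with its blades along the tray's x and clear of the spoon. By eye, the spoon, brush, cups, tub, sauce bottle, plate and both look-alikes had not moved. I did not measure this, and the tub and white cup were only partly in the last pictures.
- **Robot:** It was clear of everything, with wrist force near zero.

**Disagreements:** My estimates of the bar's yaw ranged from about −10° to −14.5°, and I used −14.5° from the closest view. The tray centre from the side view was about 12–15 mm off the wrist view, so I used the wrist view. No check failed.

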